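# Touch-test the largest sensor and store the reading

### The job

Touch-test the largest of the three round sensors: rest your fingertips lightly on its metal plate so that it sinks a little, keep it down for about a second, and let go without shifting or lifting the sensor. Then press the square key on the data logger fully to store the reading, and withdraw. Do not touch the two smaller sensors, press the round keys, or disturb anything else on the bench.

Things in the scene. Friction and masses are not known exactly. Their poses are not given: they have to be found in the camera images.
- sensor_large: The LARGEST of three alike touch sensors: a loose upright black round puck, 72 mm diameter and 24 mm high, with a bare-metal round touch plate (58 mm diameter) standing 10 mm proud on top, so 34 mm high overall; a 12 mm steel socket stub sticks out sideways along its own +x. Origin: centre of the underside, z up. Mass about 0.4 kg. This is the one to touch; more than 15 N damages it.
- sensor_mid: The middle-sized of three alike touch sensors: a loose upright black round puck, 54 mm diameter and 24 mm high, with a bare-metal round touch plate (40 mm diameter) standing 10 mm proud on top, so 34 mm high overall; a 12 mm steel socket stub sticks out sideways along its own +x. Origin: centre of the underside, z up. Must not be touched.
- sensor_small: The smallest of three alike touch sensors: a loose upright black round puck, 40 mm diameter and 24 mm high, with a bare-metal round touch plate (26 mm diameter) standing 10 mm proud on top, so 34 mm high overall; a 12 mm steel socket stub sticks out sideways along its own +x. Origin: centre of the underside, z up. Must not be touched.
- plate_large (a joint): How far the touch plate of the largest sensor is pressed down, m: 0 at rest, 0.008 at its stop; it sinks on a spring (starts to move at about 2 N, 3 N at 2 mm, 4.2 N at 4 mm, 6.6 N at the stop) and springs back when released. A touch registers from 2 mm, kept for half a second.
- plate_large_top (a point): Centre of the upper face of the largest sensor's touch plate (34 mm above the bench at rest).
- logger: Data logger, a fixed white box 110 mm (its x) by 170 mm (its y) by 45 mm high, with a dark display along its far (+x) half and a row of three grey keys along its near (-x) half, standing 10 mm proud (top 55 mm above the bench), 52 mm apart. Origin: centre of the underside; z up; it is turned up to 0.4 rad.
- key_square (a joint): The STORE key, the only square one (26 x 26 mm, in the middle of the row): how far it is pressed, m, 0 to 0.006; sprung, starts to move at about 1.5 N, 4.5 N at the stop; counts as pressed from 4 mm, springs back.
- key_square_top (a point): Centre of the upper face of the square key (origin of the logger + (-27, 0, 55) mm in the logger's axes).
- key_round_left (a joint): A round key (24 mm diameter) at the left (its +y) end of the row, pressed 0 to 0.006 m; same spring. Must not be pressed.
- key_round_left_top (a point): Centre of the upper face of the left round key (logger origin + (-27, +52, 55) mm in its axes).
- key_round_right (a joint): A round key (24 mm diameter) at the right (its -y) end of the row, pressed 0 to 0.006 m; same spring. Must not be pressed.
- key_round_right_top (a point): Centre of the upper face of the right round key (logger origin + (-27, -52, 55) mm in its axes).
- weight: Loose brass calibration weight, 26 mm diameter, 42 mm high, upright. Bystander: leave it where it is. Origin: centre of the underside.
- beaker: Loose open steel beaker, 68 mm across the rim, 80 mm high, upright. Bystander: leave it where it is. Origin: centre of the underside.
- boss: Loose steel boss-head clamp lying on the bench, body 30 x 22 x 26 mm, with a screw to 43 mm along its +x and one to 31 mm along its -y. Bystander: leave it where it is. Origin: centre of the underside.
- driver: Loose screwdriver lying on the bench, 180 mm long along its x; origin at its middle, on the bench. Bystander: leave it where it is.
- jar: Loose closed jar, 56 mm diameter, 80 mm high, upright. Bystander: leave it where it is. Origin: centre of the underside.
Mind the look-alikes: they are no part of the job. What is shaped like the sensor_large but purple or turquoise is not meant.

How it is judged:
On the way, in this order (a step that is already met when the one before it is completed fails the run):
1. the fingers press the largest sensor's plate down by 2 mm or more for half a second (value of joint plate_large above 0.002 m and contact force between the fingers and sensor_large above 0.5 N), for 0.5 s.
2. the largest sensor is let go (value of joint plate_large below 0.001 m and not (contact force between any of the fingers, the arm and sensor_large above 0.5 N)), for 0.1 s.
3. the fingers press the square key down by 4 mm or more (value of joint key_square above 0.004 m and contact force between the fingers and logger above 0.5 N), for 0.1 s.
At the end, for the whole second after the job is handed in: The largest sensor was touched and let go, then the square key pressed; both have sprung back (within 1 mm), the sensor stands upright within 15 mm of its start, and every other loose thing is within 15 mm of its start (value of joint each of plate_large, key_square below 0.001 m and distance of each of sensor_large, sensor_mid, sensor_small, weight, beaker, boss, driver, jar from where it was at the start of the episode below 0.015 m and angle between sensor_large's own z axis and vertical below 0.05 rad and linear speed of sensor_large below 0.01 m/s).
It fails at once if the largest sensor is pushed harder than 15 N (contact force between the fingers and sensor_large above 15 N).
It fails at once if the largest sensor is lifted, tipped or shifted more than 15 mm (height (world z) of sensor_large above 0.008 m or angle between sensor_large's own z axis and vertical above 0.15 rad or distance of sensor_large from where it was at the start of the episode above 0.015 m).
It fails at once if one of the smaller sensors is touched (contact force between any of the fingers, the arm and sensor_mid above 0.5 N or contact force between any of the fingers, the arm and sensor_small above 0.5 N).
It fails at once if a round key is pressed by 2 mm or more (value of joint any of key_round_left, key_round_right above 0.002 m).
It fails at once if a bystander is moved more than 15 mm (distance of any of weight, beaker, boss, driver, jar from where it was at the start of the episode above 0.015 m).
It also fails if it takes over 43 s, if anything falls off the work surface, if the arm or the gripper's body presses on something with over 40 N, if the wrist force passes 120 N, or if a joint passes its speed limit or range.

### The arm

A 7-joint arm with a two-finger parallel gripper is mounted at the origin on the work surface. World frame = base frame: x ahead of the robot, y to its left, z up, the work surface at z = 0. Lengths are in m, angles in rad, forces in N, time in s.
With the tool pointing down it reaches from about 0.425 to 0.875 m from the base axis. Payload 4.7 kg.
Tool frame: the origin (TCP) lies midway between the tips of the shut fingers; the grasp point (between the pads) lies 19 mm behind it; z points along the fingers, y is the direction in which the jaws open and shut (so a half turn about z gives the same grasp; the last joint's range is limited). The gripper opens to 87 mm and grips with 3 to 60 N. Pads are 19 mm wide; open, the fingers measure 117 mm over their backs; the gripper's body (75 mm by 190 mm) begins 51 mm behind the grasp point.
Start: joints at [1.304, 0.321, -0.07, 1.45, 0.023, 1.371, -0.057], TCP at [0.18, -0.625, 0.223] pointing down, gripper open.
Joint ranges: [-2.86, 2.86], [-0.3, 2.09], [-1.38, 1.24], [0.06, 2.45], [-1.56, 4.7], [0.09, 2.05], [-2.69, 2.69]. Speed limits (rad/s): [2.57, 2.57, 3.14, 3.14, 3.14, 3.14, 3.14].

### API

Orientations are given as a rotation vector (axis times angle).
In Python, from bench import get_state, eyes, job gives the robot as it stands. The module is installed in compiled form; this text tells all that it offers.
- The arm moves only by the shell command python3 -m jog 'ROWS' [FORCE]. ROWS is JSON, a list that holds one entry, the list of rows, each a list of 5 numbers: the opening, from 0 (shut) to 1 (fully open), then the shift along the tool's x, y, z in units of 40 mm (1.0 is 40 mm), then the turn about the tool's z in units of 5 degrees (1.0 is 5 degrees). In form: [[[jaw, dx, dy, dz, turn], ...]]. A call has 1 to 10 rows; each row shifts and turns the commanded pose from where the row before left it, along the tool's axes as they then stand; what a row does not reach is not made up. A row lasts 1/8 s, in which the tool goes at most 62.5 mm and 10.7 degrees, less where a joint would pass 70% of its speed; a pose out of reach is approached as far as the arm can. A call is refused whole if a number of a shift passes 1 or a number of a turn 1, either way. A call with a gripper value outside its range is refused whole. The fingers move at their own pace and stop on an object; FORCE is the grip in N (left out, the last holds). Time passes only in rows, so rows that do not move let the fingers close. It gives the time, the measured TCP pose, the force and the opening at its end, in the units of the state.
- get_state(): the state, without advancing time (a new reading comes with each control period).
- eyes.get_image(name): name is "scene" or "top" or "wrist"; returns (picture, depth): 420x560x3 uint8, red, green, blue; 420x560 float32, m along the optical axis (not along the pixel's ray), 0 where there is no reading.
- eyes.camera_params(name): a dict with "camera_matrix" (3x3 intrinsics, pixels), "pose" (4x4, takes a point from camera to world coordinates); the wrist camera has in their place "mount" (4x4, takes a point from camera to tool coordinates, whose origin is the TCP and whose axes are the flange's). Camera axes: x right, y down, z forward; pixel columns grow to the right and rows downward; lengths in m; the calibration is good to about 2 mm. A picture is of the moment at which its call begins: read the wrist's pose just before it. camera_params takes no time and is no camera call.
- job.close_job(): hands the job in, once; it reports no verdict.
The state is a dict: "time": time; "joint_positions": joint angles; "qd": joint speeds; "joint_torque": joint torques, N m; "position": TCP position; "tool_rot": TCP orientation; "ft_force": force on the tool from outside, world axes, zero at the start; "torque": the same for the moment, N m; "grip_width": opening from 0.0 (shut) to 1.0 (fully open).
Only numpy, scipy, OpenCV 4.12 (cv2) and the standard library are available. Lean on these libraries where they do the work, as an engineer would, in place of code of your own. Each camera call takes 0.05 s, during which the arm holds its last target. There are 200 camera calls.

## Working session

There is one attempt and no reset: what is moved stays moved. The work goes in short steps, Python scripts to look and compute and a shell command to move; the robot and the scene stay as the last step left them, time stands still between calls to the robot, and variables do not carry over. Pictures are saved under pics/ and viewed, about 8 in all and at most 12, crops included, and the job is handed in when it is done.

```bash
mkdir -p pics
cat > h.py <<'E'
import numpy as np,cv2
from bench import get_state,eyes,job
from scipy.spatial.transform import Rotation as R
def snap(n,f):
    s=get_state(); im,d=eyes.get_image(n); p=eyes.camera_params(n)
    if 'pose' in p: T=np.array(p['pose'])
    else:
        W=np.eye(4);W[:3,:3]=R.from_rotvec(s['tool_rot']).as_matrix();W[:3,3]=s['position'];T=W@np.array(p['mount'])
    np.savez('pics/'+f,im=im,d=d,K=np.array(p['camera_matrix']),T=T)
    cv2.imwrite('pics/'+f+'.png',im[:,:,::-1]); return im,d
def pts(f):
    z=np.load('pics/'+f+'.npz');d=z['d'];v,u=np.mgrid[:d.shape[0],:d.shape[1]]
    r=np.stack([u,v,np.ones_like(u)],-1)@np.linalg.inv(z['K']).T*d[...,None]
    return z['im'],r@z['T'][:3,:3].T+z['T'][:3,3],d
E
python3 - <<'E'
from h import *
snap('top','top0');snap('scene','scene0')
s=get_state();print(s)
print(R.from_rotvec(s['tool_rot']).as_matrix().round(3))
a=cv2.imread('pics/top0.png');cv2.imwrite('pics/top0b.png',cv2.resize(a,(784,588)))
E
```

```text
{'time': 0.1, 'joint_positions': array([ 1.30411089,  0.32174889, -0.07010777,  1.45158112,  0.02258497,
        1.37077457, -0.05690708]), 'qd': array([-1.13154954e-04,  5.91667139e-05, -1.64660366e-03, -3.38931008e-03,
       -6.73083440e-05, -3.57155631e-04, -3.59899497e-04]), 'joint_torque': array([ 1.46314469e-04, -4.92571628e+01, -4.05673608e-01, -3.13397312e+01,
       -6.41508261e-02,  3.94930376e-02,  6.23473488e-05]), 'position': array([ 0.17995547, -0.62407137,  0.22155692]), 'tool_rot': array([-3.10899434e+00, -4.39434502e-01,  4.89617786e-04]), 'ft_force': array([-0.49833728,  0.29307556,  0.54396218]), 'torque': array([-0.02395342,  0.03539214, -0.02754188]), 'grip_width': 1.0028656427973779}
[[ 0.961  0.277 -0.001]
 [ 0.277 -0.961  0.002]
 [-0.    -0.002 -1.   ]]
```

View pics/top0.png

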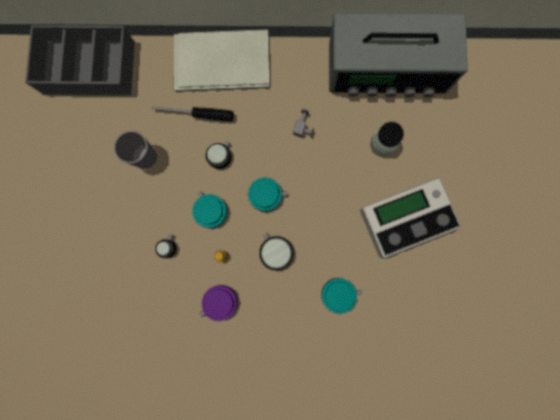

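View pics/scene0.png

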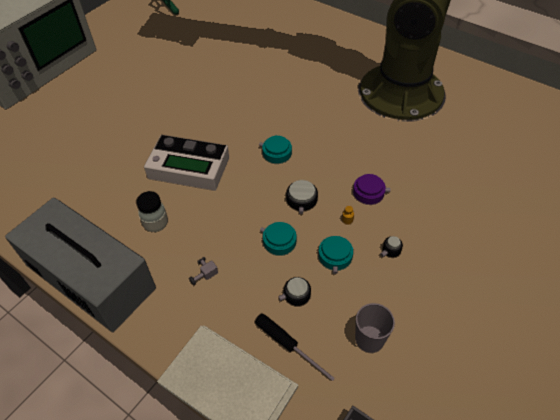

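Top view: the large black sensor is at (277,253), with decoys around it. The logger is on the right, with its square key at (419,229). In the scene view they are at (302,193) and about (190,146). I'll measure both next.

Run:
```python
from h import *
def comp(f,u,v,zlo,zhi,rad=0.06,):
    im,P,d=pts(f);c=P[v,u];print(f,(u,v),'P',c.round(4),'rgb',im[v,u])
    return im,P
for f,u,v in(('top0',277,253),('scene0',302,190)):
    im,P=comp(f,u,v,0,0)
    c=P[v,u]; g=im.astype(int); m=(np.linalg.norm(P[...,:2]-c[:2],axis=2)<.05)&(P[...,2]>.029)&(P[...,2]<.045)&(g.min(2)>90)
    q=P[m];print(' plate n',len(q),'mid',((q.max(0)+q.min(0))/2).round(4),'ext',np.ptp(q,axis=0).round(4),'mean',q.mean(0).round(4))
for f,u,v in(('top0',419,229),('top0',395,239),('top0',443,220),('scene0',190,146),('scene0',169,142),('scene0',211,149)):
    im,P=comp(f,u,v,0,0)
for f,u,v in(('top0',412,218),('scene0',187,162)):
    im,P,d=pts(f);c=P[v,u];m=(np.linalg.norm(P[...,:2]-c[:2],axis=2)<.13)&(P[...,2]>.03)&(P[...,2]<.065)
    n,l,st,ce=cv2.connectedComponentsWithStats(m.astype(np.uint8));q=P[l==l[v,u]]
    print(f,'logger',cv2.minAreaRect(q[:,:2].astype(np.float32)),np.median(q[:,2]))
a=cv2.imread('pics/top0.png')[170:330,190:470];cv2.imwrite('pics/c.png',cv2.resize(a,None,fx=2.8,fy=2.8,interpolation=cv2.INTER_CUBIC))
```

```text
top0 (277, 253) P [ 0.4599 -0.0156  0.0345] rgb [160 166 151]
 plate n 635 mid [ 0.4601 -0.0125  0.034 ] ext [0.0567 0.055  0.0087] mean [ 0.4599 -0.0128  0.0344]
scene0 (302, 190) P [ 0.4631 -0.009   0.0337] rgb [131 126 114]
 plate n 391 mid [ 0.4628 -0.0102  0.0337] ext [0.0569 0.0551 0.0092] mean [ 0.4625 -0.0103  0.0334]
top0 (419, 229) P [ 0.5114 -0.2955  0.0578] rgb [84 83 79]
top0 (395, 239) P [ 0.491  -0.2485  0.056 ] rgb [85 83 83]
top0 (443, 220) P [ 0.53   -0.3434  0.0573] rgb [85 83 80]
scene0 (190, 146) P [ 0.5155 -0.289   0.0524] rgb [70 65 62]
scene0 (169, 142) P [ 0.5357 -0.3361  0.0551] rgb [70 65 62]
scene0 (211, 149) P [ 0.4968 -0.2404  0.0553] rgb [70 64 61]
top0 logger ((0.5360774993896484, -0.2851203978061676), (0.11003541201353073, 0.17046931385993958), 22.35609245300293) 0.04638439791206006
scene0 logger ((0.5391112565994263, -0.2824927270412445), (0.11526666581630707, 0.171545147895813), 22.778823852539062) 0.04512844138114713
```

Both views agree. The plate is at about (0.461, -0.011, 0.034) and 57 mm across; the square key is at about (0.513, -0.293, 0.055) with yaw 22.5°. The key offset from the logger outline checks out too. I'll move in the air with the jaws shutting, in an arc.

```bash
python3 -m jog '[[[0,0.9,-0.57,0,0],[0,0.9,-0.57,0,0],[0,0.9,-0.57,0,0],[0,0.9,-0.57,0,0],[0,0.9,-0.57,0,0],[0,0.9,-0.57,0,0],[0,0.9,-0.57,0,0],[0,0.9,-0.57,0,0],[0,0.9,-0.57,0,0],[0,0.9,-0.57,0,0]]]' 10
cat > go.py <<'E'
from h import *
import sys
s=get_state();M=R.from_rotvec(s['tool_rot']).as_matrix();t=np.array(eval(sys.argv[1]))
print('t',s['time'],'pos',s['position'].round(4),'F',s['ft_force'].round(2),'w',round(s['grip_width'],3),'yaw',np.degrees(np.arctan2(M[1,0],M[0,0])).round(2),'units',(M.T@(t-s['position'])/.04).round(3),'tilt',M[:,2].round(3))
E
python3 go.py '[.461,-.011,.12]'
```

```text
time: 1.35
position: [0.4633, -0.3045, 0.2222]
tool_rot: [-3.111, -0.439, 0.001]
ft_force: [0.2, -0.0, 0.7]
grip_width: 0.019
t 1.35 pos [ 0.4633 -0.3045  0.2222] F [ 0.25 -0.05  0.67] w 0.019 yaw 16.08 units [ 1.978 -7.067  2.556] tilt [-0.001  0.    -1.   ]
```

```bash
python3 -m jog '[[[0,0.25,-0.88,0.1,0],[0,0.25,-0.88,0.1,0],[0,0.25,-0.88,0.1,0],[0,0.25,-0.88,0.1,0],[0,0.25,-0.88,0.1,0],[0,0.25,-0.88,0.1,0],[0,0.25,-0.88,0.1,0],[0,0.25,-0.88,0.1,0],[0,0,0,0,0]]]'
python3 - <<'E'
from h import *
snap('wrist','w1')
im,P,d=pts('w1');c=np.array([.461,-.011])
g=im.astype(int);m=(np.linalg.norm(P[...,:2]-c,axis=2)<.05)&(P[...,2]>.029)&(P[...,2]<.045)&(d>0)
q=P[m];print(len(q))
if len(q):print(((q.max(0)+q.min(0))/2).round(4),np.ptp(q,axis=0).round(4),np.median(q[:,2]),cv2.minEnclosingCircle(q[:,:2].astype(np.float32)))
E
python3 go.py '[.461,-.011,.06]'
```

```text
time: 2.48
position: [0.4611, -0.0099, 0.1901]
tool_rot: [-3.109, -0.448, 0.001]
ft_force: [0.0, -1.0, -0.9]
grip_width: 0.003
2830
[ 0.4599 -0.0117  0.0326] [0.0577 0.0571 0.0072] 0.0337227643711111 ((0.46014532446861267, -0.012181341648101807), 0.029129421338438988)
t 2.525 pos [ 0.4613 -0.0121  0.1903] F [-0.21 -0.41  1.12] w 0.006 yaw 16.25 units [ 3.000e-03 -3.000e-02  3.257e+00] tilt [-0.001 -0.001 -1.   ]
```

View pics/w1.png

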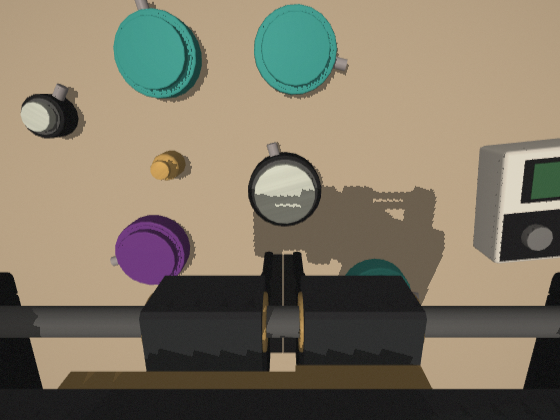

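The wrist view shows the black sensor with its metal plate at (285,190), right under the shut fingers. It confirms (0.460, -0.012, 0.034) with 29 mm radius. Descending.

```bash
python3 -m jog '[[[0,0,0,0.7,0],[0,0,0,0.7,0],[0,0,0,0.7,0],[0,0,0,0.7,0],[0,0,0,0.5,0],[0,0,0,0.2,0],[0,0,0,0,0],[0,0,0,0,0]]]'
python3 go.py '[.460,-.012,.034]'
```

```text
time: 3.52
position: [0.4624, -0.0134, 0.0513]
tool_rot: [3.11, 0.439, 0.002]
ft_force: [1.0, -0.2, 0.1]
grip_width: 0.004
t 3.525 pos [ 0.4624 -0.0134  0.0513] F [ 0.99 -0.21  0.07] w 0.004 yaw 16.06 units [-0.049 -0.05   0.433] tilt [ 0.001 -0.    -1.   ]
```

```bash
python3 -m jog '[[[0,-0.04,-0.03,0.1,0],[0,0,0,0.1,0],[0,0,0,0.1,0],[0,0,0,0.1,0],[0,0,0,0.04,0],[0,0,0,0,0]]]'
python3 go.py '[.460,-.012,.034]'
```

```text
time: 4.28
position: [0.4598, -0.0123, 0.033]
tool_rot: [3.111, 0.44, -0.0]
ft_force: [-0.3, 0.6, 2.6]
grip_width: 0.0
t 4.275 pos [ 0.4598 -0.0123  0.033 ] F [-0.33  0.61  2.59] w 0.0 yaw 16.09 units [ 0.008 -0.005 -0.026] tilt [-0. -0. -1.]
```

Contact at z ≈ 0.033, about 2.6 N. I'll sink about 3 mm more and hold for a second.

```bash
python3 -m jog '[[[0,0,0,0.04,0],[0,0,0,0.04,0],[0,0,0,0,0],[0,0,0,0,0],[0,0,0,0,0]]]'
python3 go.py '[.460,-.012,.034]'
```

```text
time: 4.9
position: [0.4598, -0.0123, 0.0298]
tool_rot: [3.111, 0.44, -0.0]
ft_force: [-1.1, 1.3, 4.3]
grip_width: 0.009
t 4.9 pos [ 0.4598 -0.0123  0.0298] F [-1.1   1.29  4.31] w 0.009 yaw 16.09 units [ 0.007 -0.006 -0.105] tilt [-0. -0. -1.]
```

4.3 N fits a sinkage of about 4 mm. Holding on, then lifting straight up.

```bash
python3 -m jog '[[[0,0,0,0.01,0],[0,0,0,0,0],[0,0,0,0,0],[0,0,0,0,0],[0,0,0,0,0],[0,0,0,0,0],[0,0,0,0,0]]]'
python3 -m jog '[[[0,0,0,-0.06,0],[0,0,0,-0.1,0],[0,0,0,-0.2,0],[0,0,0,-0.5,0],[0,0,0,-0.8,0],[0,0,0,-0.9,0],[0,0,0,-0.9,0],[0,0,0,0,0]]]'
python3 - <<'E'
from h import *
snap('wrist','w2');snap('top','t2')
im,P,d=pts('w2');c=np.array([.460,-.012])
m=(np.linalg.norm(P[...,:2]-c,axis=2)<.05)&(P[...,2]>.029)&(P[...,2]<.045)&(d>0)
q=P[m];print(len(q),np.median(q[:,2]),cv2.minEnclosingCircle(q[:,:2].astype(np.float32)))
E
python3 go.py '[.5125,-.293,.17]'
```

```text
time: 5.78
position: [0.4598, -0.0123, 0.0293]
tool_rot: [3.111, 0.44, -0.0]
ft_force: [-2.0, -0.0, 4.7]
grip_width: 0.004
time: 6.78
position: [0.462, -0.0123, 0.1709]
tool_rot: [3.108, 0.439, 0.009]
ft_force: [-0.1, -0.2, 0.0]
grip_width: 0.004
3152 0.033742150802381576 ((0.46020957827568054, -0.012135740369558334), 0.029086673632264137)
t 6.875 pos [ 0.4597 -0.0124  0.1678] F [-0.52 -1.18 -0.  ] w 0.004 yaw 16.09 units [-0.675  7.107 -0.052] tilt [ 0.    -0.001 -1.   ]
```

The plate is back up and the sensor hasn't moved. Next, the square key.

```bash
python3 -m jog '[[[0,-0.08,0.89,0,0],[0,-0.08,0.89,0,0],[0,-0.08,0.89,0,0],[0,-0.08,0.89,0,0],[0,-0.09,0.89,0,0],[0,-0.09,0.89,0,0],[0,-0.09,0.89,0,0],[0,-0.08,0.88,0,0],[0,0,0,0,0],[0,0,0,0,0]]]'
python3 - <<'E'
from h import *
snap('wrist','w3')
im,P,d=pts('w3')
z=np.load('pics/w3.npz');Ti=np.linalg.inv(z['T'])
for p in([.5125,-.293,.055],[.4928,-.245,.055],[.532,-.341,.055]):
    q=z['K']@(Ti@np.r_[p,1])[:3];print(p,(q[:2]/q[2]).round(1))
E
python3 go.py '[.5125,-.293,.055]'
```

```text
time: 8.12
position: [0.5123, -0.2916, 0.1663]
tool_rot: [-3.108, -0.44, 0.003]
ft_force: [-0.2, 0.3, -0.4]
grip_width: 0.008
[0.5125, -0.293, 0.055] [284.3 207.3]
[0.4928, -0.245, 0.055] [221.6 213.7]
[0.532, -0.341, 0.055] [347.8 201. ]
t 8.175 pos [ 0.5126 -0.2912  0.1667] F [ 1.3  -0.04 -0.5 ] w 0.006 yaw 16.19 units [-0.012  0.048  2.793] tilt [-0.001  0.002 -1.   ]
```

View pics/w3.png

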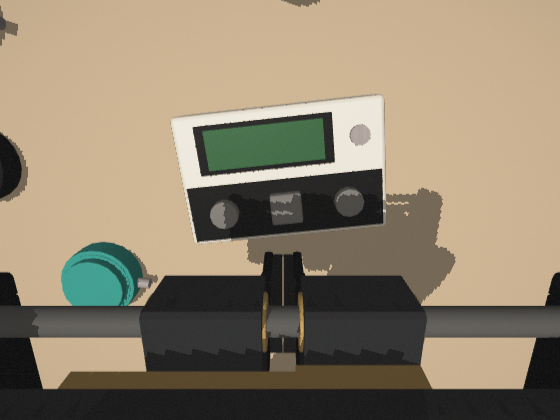

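The wrist view shows the square key at (286,208) and the round keys at (224,214) and (349,202). My projections are within 2 px. Descending.

```bash
python3 -m jog '[[[0,0,0.03,0.6,0],[0,0,0,0.6,0],[0,0,0,0.6,0],[0,0,0,0.5,0],[0,0,0,0.2,0],[0,0,0,0.1,0],[0,0,0,0,0],[0,0,0,0,0]]]'
python3 go.py '[.5125,-.293,.049]'
```

```text
time: 9.18
position: [0.5137, -0.2944, 0.0646]
tool_rot: [3.11, 0.439, 0.002]
ft_force: [0.1, -0.4, -0.2]
grip_width: 0.005
t 9.175 pos [ 0.5137 -0.2944  0.0646] F [ 0.08 -0.43 -0.19] w 0.005 yaw 16.08 units [-0.02  -0.043  0.389] tilt [ 0.001 -0.001 -1.   ]
```

```bash
python3 -m jog '[[[0,-0.02,-0.02,0.1,0],[0,0,0,0.1,0],[0,0,0,0.06,0],[0,0,0,0.06,0],[0,0,0,0.05,0],[0,0,0,0,0],[0,0,0,0,0]]]'
python3 go.py '[.5125,-.293,.049]'
```

```text
time: 10.05
position: [0.5122, -0.2936, 0.0494]
tool_rot: [3.11, 0.44, -0.0]
ft_force: [-2.1, 1.0, 5.6]
grip_width: 0.008
t 10.05 pos [ 0.5122 -0.2936  0.0494] F [-2.07  1.    5.55] w 0.008 yaw 16.09 units [ 0.013 -0.012  0.011] tilt [-0. -0. -1.]
```

```bash
python3 -m jog '[[[0,0,0,0.025,0],[0,0,0,0,0],[0,0,0,0,0],[0,0,0,0,0]]]'
python3 go.py '[.5125,-.293,.049]'
```

```text
time: 10.55
position: [0.5122, -0.2936, 0.0494]
tool_rot: [3.11, 0.44, -0.001]
ft_force: [-4.5, 0.5, 10.8]
grip_width: 0.01
t 10.55 pos [ 0.5122 -0.2936  0.0494] F [-4.51  0.52 10.78] w 0.01 yaw 16.09 units [ 0.012 -0.013  0.009] tilt [-0.    -0.001 -1.   ]
```

The force rises while the position stays put, so the key is fully on its stop. Withdrawing.

```bash
python3 -m jog '[[[0,0,0,-0.1,0],[0,0,0,-0.15,0],[0,0,0,-0.3,0],[0,0,0,-0.7,0],[0,0,0,-0.9,0],[0,0,0,-0.9,0],[0,0,0,-0.9,0],[0,0,0,0,0]]]'
python3 -m jog '[[[0,-0.4,0.9,0,0],[0,-0.4,0.9,0,0],[0,-0.4,0.9,0,0],[0,-0.4,0.9,0,0],[0,-0.4,0.9,0,0],[0,0,0,0,0],[0,0,0,0,0],[0,0,0,0,0]]]'
python3 - <<'E'
from h import *
snap('top','t4')
for f in('top0','t4'):
    im,P,d=pts(f);m=(np.linalg.norm(P[...,:2]-[.46,-.012],axis=2)<.05)&(P[...,2]>.029)&(P[...,2]<.045)&(im.min(2)>90)
    q=P[m];print(f,'plate',len(q),q.mean(0).round(4),'key z',P[225:233,415:423,2].mean().round(4))
a=cv2.imread('pics/top0.png');b=cv2.imread('pics/t4.png')
print('changed px left of 360',(cv2.absdiff(a,b).max(2)[:,:360]>40).sum())
E
```

```text
time: 11.55
position: [0.5142, -0.2943, 0.2099]
tool_rot: [3.106, 0.439, 0.008]
ft_force: [1.7, -0.3, -0.5]
grip_width: 0.002
time: 12.55
position: [0.4861, -0.4869, 0.2058]
tool_rot: [-3.109, -0.443, -0.0]
ft_force: [-0.1, 0.7, 0.7]
grip_width: 0.007
top0 plate 635 [ 0.4599 -0.0128  0.0344] key z 0.0554
t4 plate 635 [ 0.4599 -0.0128  0.0344] key z 0.0558
changed px left of 360 0
```

View pics/t4.png

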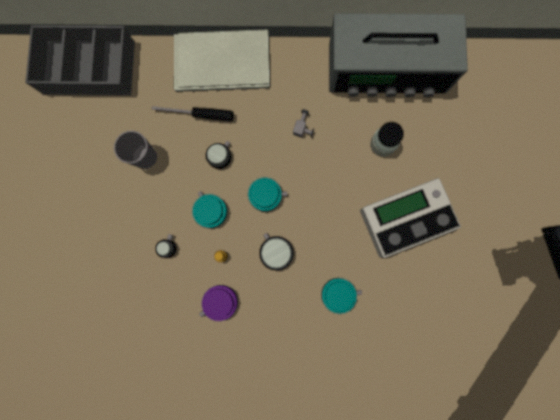

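The top view shows everything where it was, with the sensor at (277,253), the logger and jar unchanged, and the arm clear at the right edge. Handing in.

```bash
python3 -c "from bench import job; print(job.close_job())"
```

```text
the job is handed in; nothing more can be done
None
```

I pressed the large sensor's plate with the shut fingertips at 4.3–4.7 N, a sinkage of about 4 mm, for over a second. I then lifted straight off, pressed the square key down to its stop, withdrew, and handed the job in at about 12.6 s. The interface reports no verdict.

- **Key press:** the force rose from 5.6 to 10.8 N with no further travel, so the key was fully down.
- **Sensor and key after release:** the plate is at the same position and height as at the start (0.034 m), and the key is back at its rest height (about 0.055 m).
- **Everything else:** comparing the top view before and after, no pixels changed over the sensors, weight, beaker, boss and driver. The jar and logger were checked by eye only and look unmoved.

No check failed. The two fixed cameras differed by about 2–3 mm on the sensor and up to about 8 mm on points picked by hand on the logger keys. The wrist views settled both.

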